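Poise the test jig's lid at its balance point

ROBOT

A 6-joint arm with a two-finger parallel gripper is mounted at the origin on the work surface. World frame = base frame: x ahead of the robot, y to its left, z up, the work surface at z = 0. Lengths are in m, angles in rad, forces in N, time in s.
With the tool pointing down it reaches from about 0.325 to 0.775 m from the base axis. Payload 5.5 kg.
Tool frame: the origin (TCP) lies between the finger pads; the fingertips stand 8 mm ahead of it and the grasp point (between the pads) lies 11 mm behind it (tcp_to_tips is the distance from the TCP to the fingertips, in m); z points along the fingers, y is the direction in which the jaws open and shut (so a half turn about z gives the same grasp; the last joint's range is limited). The gripper opens to 88 mm and grips with 3 to 60 N. Pads are 20 mm wide; open, the fingers measure 115 mm over their backs; the gripper's body (75 mm by 178 mm) begins 61 mm behind the grasp point.
Start: joints at [-1.353, 0.091, 1.231, -0, 1.82, -0.057], TCP at [0.163, -0.578, 0.231] pointing down, gripper open.
Joint ranges: [-2.87, 2.87], [-0.86, 2.18], [0.17, 2.46], [-1.51, 4.65], [0.06, 2.69], [-2.65, 2.65]. Speed limits (rad/s): [2.57, 2.57, 3.01, 3.14, 3.14, 3.14].

INTERFACE

Orientations are given as a unit quaternion [w, x, y, z].
In Python, from bench import * gives the robot as it stands. Calls block until the motion is done:
- move_to(position, orientation): joint-space move of the TCP to a pose.
- move_l(position, speed=0.15, orientation=None): straight line of the TCP; orientation=None keeps the orientation; speed is the mean speed in m/s.
- movej(angles): joint-space move.
- gripper_open() and close(): open the fingers fully, or close them until they stop; the grip force is fixed at half the most.
- hold(seconds).
- inverse_kinematics(position, orientation): joint angles nearest the present ones, or None.
- state(): the state.
- get_image(name): name is "scene" or "top" or "wrist"; returns a dict with "frame" (400x640x3 uint8, blue, green, red), "depth" (400x640 float32, m along the optical axis (not along the pixel's ray), 0 where there is no reading), "camera_matrix" (3x3 intrinsics, pixels), "view" (4x4, takes a point from world to camera coordinates). Camera axes: x right, y up, looking along -z (the intrinsics and any distortion apply to the point x, -y, -z); pixel columns grow to the right and rows downward; lengths in m; the calibration is good to about 2 mm. A picture is of the moment at which its call begins.
A pose or a line that the arm cannot do raises IKError and nothing moves.
- job_done(): hands the job in, once; it reports no verdict.
The state is a dict: "time": time; "joint_pos": joint angles; "dq": joint speeds; "joint_torque": joint torques, N m; "ee_pos": TCP position; "ee_rot": TCP orientation; "ft_force": force on the tool from outside, world axes, zero at the start; "moment": the same for the moment, N m; "finger_gap": finger opening in m.
Only numpy, scipy, OpenCV 4.12 (cv2) and the standard library are available. Lean on these libraries where they do the work, as an engineer would, in place of code of your own. Each camera call takes 0.05 s, during which the arm holds its last target. There are 200 camera calls.

TASK

On the board-test jig, press the sprung lever at its side down until it clicks and stays down by itself with nothing on it, which unbolts the lid. Then take the lid by its bail, swing it smoothly up and a little past upright to the point where it balances over its hinge, without letting it drop shut or fall open, and finish while still gripping the bail with the lid held still at that balance point, so that its stay can be fitted. Leave the other things on the bench where they are.

Things in the scene. Friction and masses are not known exactly. Their poses are not given: they have to be found in the camera images.
- jig: Clamshell circuit-board test jig, fixed: black base 170 (x) x 200 (y) x 55 mm high. Origin: centre of its underside, on the bench; z up, -x is the front (towards the robot, within its yaw), +y its left. Lid hinge along y at x = +70 mm, 105 mm up. A latch post right of the lid at x = +20, y = -86 rises to 131 mm, two hinge posts at x = +70, y = +-82 to 121 mm.
- lid (a joint): Lid angle: 0 shut and level, 1.57 plate upright, 2.5 fallen open. Nearly frictionless, 0.45 to 0.7 kg: plate 120 x 130 x 10 mm with a heavy 70 x 80 x 40 mm press block under it, which puts the balance over the hinge at 1.79 rad: plate 12.5 degrees past upright, leaning away from the front. Short of that it falls shut, beyond it falls open. While the lever is up a bolt over its right edge locks it.
- lid_bar (a point): Middle of the grip bar of the lid's bail (U-shaped handle): round bar 12 mm thick, 100 mm long, parallel to the hinge, 170 mm from its axis, in the plate's plane, its centre 45 mm beyond the plate's front edge. Lid shut: 105 mm up, at x = -100, y = 0 in the jig. Axes: y along the bar, x from bar to hinge, z out of the plate's top. It can turn between gripping fingers.
- lid_hinge (a point): Middle of the lid's hinge axis; y along the axis; turns with the lid, x points from the bar to the hinge.
- lever (a joint): Angle of the sprung steel lever on the jig's right side (-y): 0 = up (at rest), 0.46 = fully down on its stop, lever level. It resists with up to about 9 N at the pad, springs back up if let go before about 0.38, and beyond that snaps down to its stop, where the detent keeps it. Fully down it has drawn the lid's bolt clear.
- lever_pad (a point): Centre of the top face of the lever's thumb pad, 36 x 46 mm. The pad is pressed down from above; it swings about lever_pivot, and fully down its top is 46 mm above the bench at x = -30, y = -135 mm in the jig (about 85 mm up at rest).
- lever_pivot (a point): The lever's pivot, 36 mm above the bench at x = +60, y = -118 mm in the jig; axis along the jig's y.
- heatsink: Finned aluminium heat sink, 90 x 60 x 50 mm; loose, to be left alone. Origin at its underside.
- flux: Small white flux bottle, 36 mm across, 85 mm tall; loose, to be left alone. Origin at its underside.
- driver: Screwdriver lying down, 170 mm long; loose, to be left alone. Origin at its underside.
- mug: White mug, 76 mm across, 90 mm tall; loose, to be left alone. Origin at its underside.
- tray: Grey parts tray with one divider, 110 x 80 x 25 mm; loose, to be left alone. Origin at its underside.
- fan: Square black computer fan lying flat, 80 x 80 x 25 mm; loose, to be left alone. Origin at its underside.
- spool: Metal solder spool standing on its flange, 54 mm across, 40 mm tall; loose, to be left alone. Origin at its underside.

How it is judged:
By the outcome, as a careful person would: the job done as asked, in the order asked, and still so for the second after the job is handed in, while the arm keeps its last pose, push and grip.
It also fails if it takes over 58 s, if anything falls off the work surface, if the arm or the gripper's body presses on something with over 40 N, if the wrist force passes 120 N, or if a joint passes its speed limit or range.

## Working session

There is one attempt and no reset: what is moved stays moved. The work goes in short steps, each a Python script; the robot and the scene stay as the last script left them, time stands still between calls to the robot, and variables do not carry over. Pictures are saved under pics/ and viewed, about 8 in all and at most 12, crops included, and the job is handed in when it is done.

```bash
ls; mkdir -p pics; python3 - <<'E'
from bench import *
import cv2,numpy as np
for n in ("scene","top"):
    im=get_image(n); cv2.imwrite(f"pics/{n}0.png",im["frame"]); np.savez(f"{n}0.npz",**im)
    print(n,im["camera_matrix"].tolist(),np.round(im["view"],3).tolist(), im.keys())
s=state();print(s)
E
```

```text
pics
scene [[442.5155613046476, 0.0, 315.8012064495908], [0.0, 442.5155613046476, 193.2218402003408], [0.0, 0.0, 1.0]] [[0.105, 0.995, -0.001, -0.149], [-0.562, 0.06, 0.825, 0.253], [0.82, -0.086, 0.565, -1.654], [0.0, 0.0, 0.0, 1.0]] dict_keys(['frame', 'depth', 'camera_matrix', 'view'])
top [[372.567242746005, 0.0, 319.70710556279823], [0.0, 372.567242746005, 194.38941335691055], [0.0, 0.0, 1.0]] [[-0.014, -1.0, -0.003, 0.11], [0.994, -0.014, 0.109, -0.612], [-0.109, -0.002, 0.994, -1.011], [0.0, 0.0, 0.0, 1.0]] dict_keys(['frame', 'depth', 'camera_matrix', 'view'])
{'time': 0.1, 'joint_pos': array([-1.35270648e+00,  9.17863734e-02,  1.23178180e+00,  7.99159437e-06,
        1.81975395e+00, -5.67275114e-02]), 'dq': array([ 0.0011462 , -0.00032816, -0.00164451, -0.00039173, -0.00175461,
        0.00050264]), 'joint_torque': array([ 3.99973855e-03, -4.47857845e+01, -4.07568347e+01,  7.01457309e-02,
        2.84333504e-02, -1.10937531e-04]), 'ee_pos': array([ 0.16275509, -0.577252  ,  0.22960901]), 'ee_rot': array([-8.62231056e-04,  9.90573768e-01,  1.36977600e-01, -6.58310488e-05]), 'ft_force': array([ 0.30646684,  0.43577333, -0.54263609]), 'moment': array([-0.02251125, -0.00790541,  0.00099695]), 'finger_gap': 0.08809109792953883}
```

View pics/scene0.png

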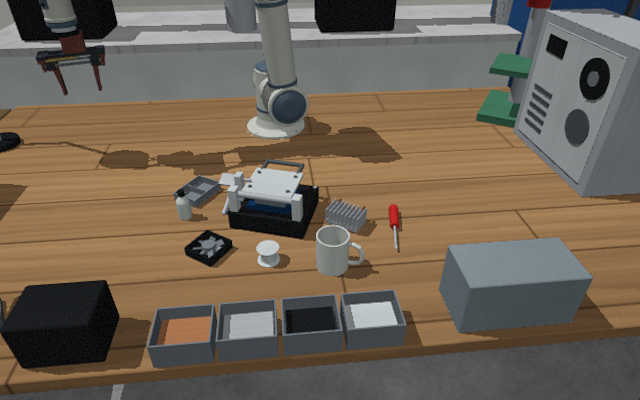

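View pics/top0.png

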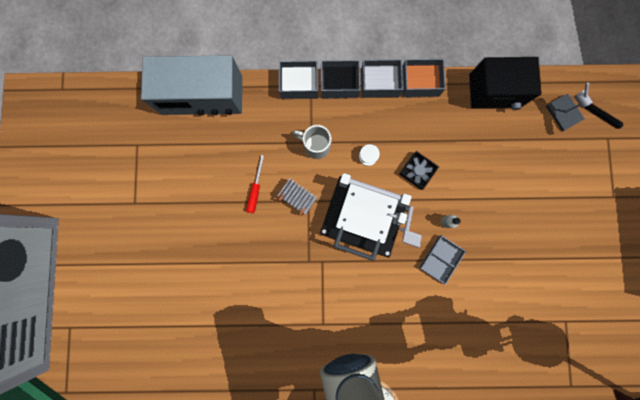

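The scene shows the jig with its lever on its right side. In the top view the lid plate is near (368,210), the bail bar runs (335,243)–(377,257), and the pad is near (413,240), with the tray (441,260) and flux (450,220) close to it. Next I fit the jig pose from the plate's depth points.

```bash
cat > h.py <<'E'
import numpy as np,cv2
def cloud(im):
    K=im["camera_matrix"];V=im["view"];d=im["depth"]
    v,u=np.mgrid[:d.shape[0],:d.shape[1]]
    c=np.stack([(u-K[0,2])/K[0,0]*d,-(v-K[1,2])/K[1,1]*d,-d],-1)
    return (c-V[:3,3])@V[:3,:3]
def proj(im,P):
    c=np.atleast_2d(P)@im["view"][:3,:3].T+im["view"][:3,3];K=im["camera_matrix"]
    return np.c_[K[0,2]+K[0,0]*c[:,0]/-c[:,2],K[1,2]+K[1,1]*c[:,1]/c[:,2]]
def ray(im,uv,z):
    K=im["camera_matrix"];R=im["view"][:3,:3];t=im["view"][:3,3]
    o=-R.T@t; d=R.T@np.array([(uv[0]-K[0,2])/K[0,0],-(uv[1]-K[1,2])/K[1,1],-1])
    return o+d*(z-o[2])/d[2]
E
python3 - <<'E'
from h import *
im=dict(np.load("top0.npz")); P=cloud(im); f=im["frame"].astype(int)
m=np.zeros(f.shape[:2],bool); m[150:275,300:435]=1
w=m&(f.min(2)>170)
print("white z hist",np.histogram(P[w][:,2],bins=np.arange(.05,.16,.005)))
pl=(w&(abs(P[...,2]-.11)<.008)).astype(np.uint8)
pl=cv2.morphologyEx(pl,cv2.MORPH_OPEN,np.ones((9,9),np.uint8))
c=max(cv2.findContours(pl,0,2)[0],key=cv2.contourArea)[:,0]
xy=np.array([ray(im,p,.11)[:2] for p in c.astype(float)])
r=cv2.minAreaRect((xy*1000).astype(np.float32));print(r, "zmean",P[pl>0][:,2].mean())
g=cv2.resize(im["frame"][160:275,305:465],None,fx=5,fy=5,interpolation=cv2.INTER_CUBIC);
cv2.imwrite("pics/crop0.png",g)
print("pad px",P[240,413],"bar",P[243,336],P[257,375])
E
```

```text
white z hist (array([   8,   22,   11,    9,    5,   16,   56,   63,   65,    7,    0,
        481, 1898,  115,  139,    7,   54,    5,    0,    0,    0]), array([0.05 , 0.055, 0.06 , 0.065, 0.07 , 0.075, 0.08 , 0.085, 0.09 ,
       0.095, 0.1  , 0.105, 0.11 , 0.115, 0.12 , 0.125, 0.13 , 0.135,
       0.14 , 0.145, 0.15 , 0.155]))
((560.3936157226562, -21.333541870117188), (129.1429901123047, 130.56967163085938), 70.51081085205078) zmean 0.11154883180504609
pad px [ 0.48349277 -0.14113913  0.0886743 ] bar [0.47894136 0.06155178 0.11186463] [ 0.44196156 -0.03772856  0.10709572]
```

View pics/crop0.png

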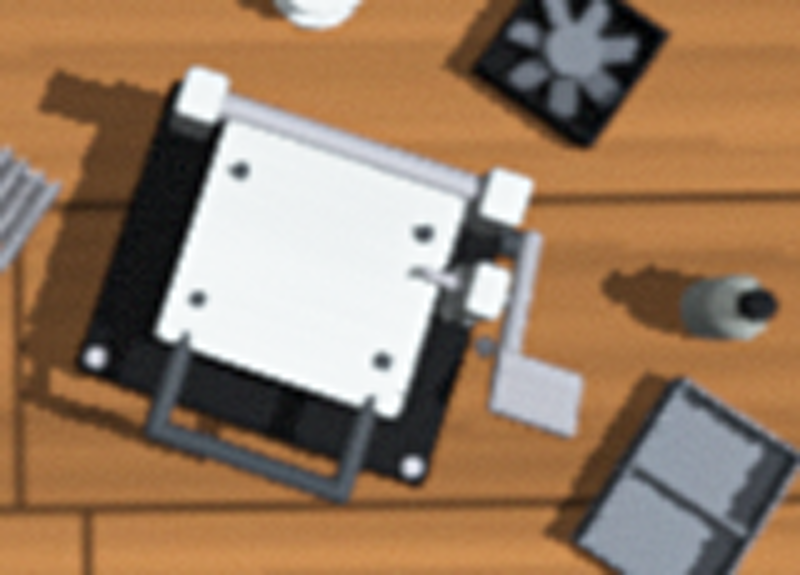

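```bash
cat >> h.py <<'E'
def fit(A,B):
    a,b=A.mean(0),B.mean(0); X=A-a;Y=B-b
    th=np.arctan2((X[:,0]*Y[:,1]-X[:,1]*Y[:,0]).sum(),(X*Y).sum())
    R=np.array([[np.cos(th),-np.sin(th)],[np.sin(th),np.cos(th)]]);return th,b-R@a,B-(A@R.T+b-R@a)
E
python3 - <<'E'
from h import *
im=dict(np.load("top0.npz"))
pts=[((247.5,464),(-100,0),.108),((205,92),(70,82),.121),((508,195),(70,-82),.121),((488,290),(20,-86),.131),((312,268),(5,0),.110)]
A=np.array([p[1] for p in pts])/1e3
B=np.array([ray(im,(305+p[0][0]/5,160+p[0][1]/5),p[2])[:2] for p in pts])
th,t,res=fit(A,B);print(th,np.degrees(th),t,(res*1e3).round(1))
print("pad",ray(im,(305+538/5,160+390/5),.085))
R=np.array([[np.cos(th),-np.sin(th)],[np.sin(th),np.cos(th)]])
for q in [(-100,0),(70,0),(-30,-135),(-25,-135)]: print(q,R@np.array(q)/1e3+t)
for n,(u,v) in dict(tray=(690,485),fluxtop=(757,303)).items():
    p=ray(im,(305+u/5,160+v/5),.025 if n=="tray" else .085);print(n,p,R.T@(p[:2]-t))
# IK feasibility of lid arc
from bench import inverse_kinematics,state
from scipy.spatial.transform import Rotation as Ro
print(state()["time"])
hinge=R@[.07,0]+t
for tilt in (0,.3,.6,-.3):
  o=[]
  for a in np.linspace(0,1.79,7):
    # lid dir from hinge to bar
    ex=np.array([*R@[1,0],0]);ey=np.array([*R@[0,1],0]);ez=np.array([0,0,1.])
    bar=np.array([*hinge,.105])+.17*(-np.cos(a)*ex+np.sin(a)*ez)
    o.append(bar.round(3))
    best=[]
    for p in np.arange(-60,121,15):   # tool z tilted from down toward +x by p degrees
      z=-np.cos(np.radians(p))*ez+np.sin(np.radians(p))*ex
      for s in (1,-1):
        x=s*ey; y=np.cross(z,x); q=Ro.from_matrix(np.c_[x,y,z]).as_quat(); q=q[[3,0,1,2]]
        j=inverse_kinematics(bar+z*.011,q)
        if j is not None: best.append((int(p),s))
    if tilt==0: print(round(a,2),bar.round(3),best)
E
```

```text
-0.34452975659219837 -19.74010096940252 [ 0.5493034  -0.01969664] [[-1.8  0.4]
 [ 1.2 -0.8]
 [ 1.  -0.6]
 [ 0.5  0.6]
 [-0.9  0.4]]
pad [ 0.48866946 -0.14120229  0.085     ]
(-100, 0) [0.45517996 0.01407878]
(70, 0) [ 0.61518981 -0.04333942]
(-30, -135) [ 0.47546957 -0.13663065]
(-25, -135) [ 0.48017574 -0.13831942]
tray [ 0.43456357 -0.23795776  0.025     ] [-0.03427849 -0.24418872]
fluxtop [ 0.53273459 -0.25872351  0.085     ] [ 0.06513718 -0.2305765 ]
0.1
0.0 [0.455 0.014 0.105] [(-60, 1), (-45, 1), (-30, 1), (-15, 1), (0, 1), (15, 1), (30, 1), (120, 1), (120, -1)]
0.3 [0.462 0.012 0.155] [(-60, 1), (-45, 1), (-30, 1), (-15, 1), (0, 1), (15, 1), (30, 1)]
0.6 [0.483 0.004 0.201] [(-60, 1), (-45, 1), (-30, 1), (-15, 1), (0, 1), (15, 1), (30, 1)]
0.9 [ 0.515 -0.007  0.238] [(-60, 1), (-45, 1), (-30, 1), (-15, 1), (0, 1), (15, 1), (30, 1), (45, 1), (45, -1)]
1.19 [ 0.556 -0.022  0.263] [(-45, 1), (-30, 1), (-15, 1), (0, 1), (15, 1), (30, 1), (45, 1), (60, 1), (60, -1)]
1.49 [ 0.603 -0.039  0.274] [(-45, 1), (-30, 1), (-15, 1), (0, 1), (15, 1), (30, 1), (45, 1), (60, 1), (60, -1), (75, 1), (75, -1), (90, 1), (90, -1), (105, 1), (105, -1), (120, -1)]
1.79 [ 0.65  -0.056  0.271] [(-30, 1), (-15, 1), (0, 1), (15, 1), (30, 1), (45, 1), (60, 1), (60, -1), (75, 1), (75, -1), (90, 1), (90, -1), (105, 1), (105, -1), (120, -1)]
```

```bash
cat >> h.py <<'E'
from scipy.spatial.transform import Rotation as Ro
TH=-0.34453; T=np.array([.5493,-.0197,0])
RJ=Ro.from_euler('z',TH).as_matrix(); ex,ey,ez=RJ.T
def W(x,y,z): return RJ@np.array([x,y,z])+T
def ori(p):
    p=np.radians(p); z=-np.cos(p)*ez+np.sin(p)*ex
    return Ro.from_matrix(np.c_[ey,np.cross(z,ey),z]).as_quat()[[3,0,1,2]],z
E
python3 - <<'E'
from bench import *; from h import *
q,_=ori(0)
close()
move_to(W(-.028,-.144,.2),q)
f0=state()["ft_force"]
move_l(W(-.028,-.144,.098),.12)
for z in [.075,.065,.055,.050,.047,.045,.0435]:
    move_l(W(-.028,-.144,z+.008),.05)
    s=state();F=s["ft_force"]-f0;print(z,s["ee_pos"][2]-.008,F.round(1))
    if F[2]>25: break
move_l(W(-.028,-.144,.16),.15)
print(state()["time"],state()["ft_force"]-f0)
move_l(W(-.2,-.144,.25),.25)
im=get_image("top");P=cloud(im);f=im["frame"]
cv2.imwrite("pics/crop1.png",cv2.resize(f[160:275,305:465],None,fx=5,fy=5))
u,v=proj(im,W(-.03,-.135,.046))[0].round().astype(int);print(u,v,P[v-2:v+3,u-2:u+3,2].round(3))
E
```

```text
0.075 0.07534339651249439 [-1.5 -0.1  3. ]
0.065 0.0649784132907888 [-0.6 -0.8  0.5]
0.055 0.054396941366844725 [-0.  -1.   0.7]
0.05 0.04936877783985758 [ 0.4 -1.  -0.2]
0.047 0.04681584090377072 [0.  0.6 0.8]
0.045 0.0461766571970824 [-2.6  1.1  6.3]
0.0435 0.04589881992834258 [-5.4  1.2 12. ]
7.3917 [ 0.09957314 -0.46055133 -0.8001757 ]
408 243 [[0.048 0.048 0.044 0.048 0.047]
 [0.051 0.046 0.048 0.047 0.048]
 [0.047 0.049 0.048 0.045 0.048]
 [0.048 0.047 0.05  0.049 0.048]
 [0.048 0.049 0.047 0.045 0.048]]
```

View pics/crop1.png

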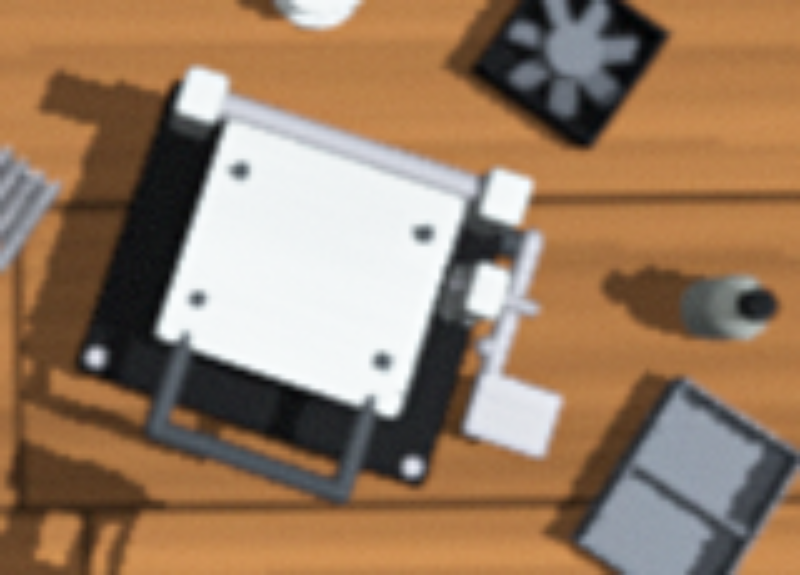

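The lever is down and stays down (pad top at 47 mm, bolt withdrawn). Next is the bail grasp, tilted 30° so the open upper finger clears the plate.

```bash
python3 - <<'E'
from bench import *; from h import *
q,z=ori(30); bar=W(-.101,0,.105); off=.004  # TCP 4 mm ahead of the bar: tips 12 mm past it
print(inverse_kinematics(bar+off*z,q), inverse_kinematics(bar-.1*z,q))
gripper_open()
move_to(bar-.1*z+.04*ez,q)
move_l(bar-.06*z,.15)
f0=state()["ft_force"]
move_l(bar+off*z,.06)
print((state()["ft_force"]-f0).round(1))
close()
s=state();print(s["time"],s["finger_gap"],(s["ft_force"]-f0).round(1),s["ee_pos"]-bar)
im=get_image("wrist");cv2.imwrite("pics/w1.png",im["frame"])
E
```

```text
[ 0.12495898 -0.78864583  2.22764261 -0.2418327   1.23637677  0.49474897] NoneTraceback (most recent call last):
  File "<stdin>", line 5, in <module>
bench.IKError: the arm cannot take that pose within its joint ranges
```

```bash
python3 - <<'E'
from bench import *; from h import *
q,z=ori(30); bar=W(-.101,0,.105); off=.004
a=bar+off*z
for h in (0,.02,.04,.06,.09,.12): 
    j=inverse_kinematics(a+h*ez,q); print(h,None if j is None else j.round(2))
gripper_open()
move_to(a+.09*ez,q)
f0=state()["ft_force"]
move_l(a+.03*ez,.1); move_l(a,.05)
print((state()["ft_force"]-f0).round(1))
close()
s=state();print(s["time"],s["finger_gap"],(s["ft_force"]-f0).round(1),s["ee_pos"]-bar)
im=get_image("wrist");cv2.imwrite("pics/w1.png",im["frame"])
E
```

```text
0 [ 0.12 -0.79  2.23 -0.24  1.24  0.49]
0.02 [ 0.12 -0.79  2.19 -0.24  1.27  0.49]
0.04 [ 0.12 -0.79  2.16 -0.24  1.31  0.48]
0.06 [ 0.12 -0.79  2.12 -0.23  1.34  0.47]
0.09 [ 0.12 -0.78  2.06 -0.23  1.39  0.46]
0.12 [ 0.12 -0.76  2.   -0.23  1.43  0.45]
[ 0.5 -0.8 -0.1]
13.3833 0.011095318959013988 [ 6.7 -2.6 -0.7] [ 0.00281904 -0.00101152 -0.0027204 ]
```

View pics/w1.png

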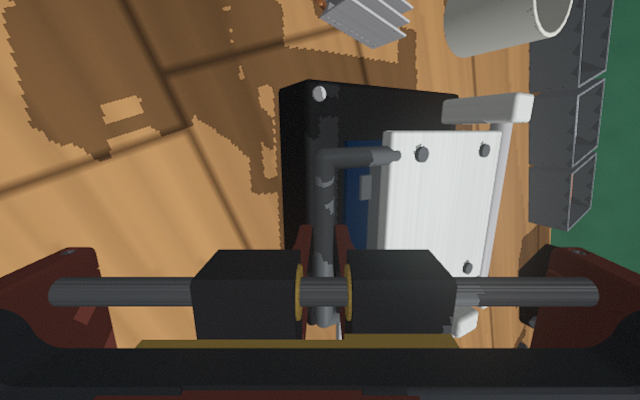

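Bar gripped (gap 11 mm), lid shut. Next I swing it with the path checked beforehand, pausing at about 1.5 rad.

```bash
cat >> h.py <<'E'
def barpos(a): return W(.0695,0,.105)+.17*(-np.cos(a)*ex+np.sin(a)*ez)
E
python3 - <<'E'
from bench import *; from h import *
q,z=ori(30); A=np.linspace(0,1.5,13)[1:]
assert all(inverse_kinematics(barpos(a)+.004*z,q) is not None for a in [*A,1.6,1.7,1.79,1.85])
f0=np.array([.3,.4,-.5])
for a in A:
    move_l(barpos(a)+.004*z,.06)
    s=state();F=s["ft_force"]; rad=-np.cos(a)*ex+np.sin(a)*ez; tan=np.sin(a)*ex+np.cos(a)*ez
    print(a.round(2),"rad %.1f tan %.1f y %.1f"%(F@rad,F@tan,F@ey),round(s["finger_gap"],4),((s["ee_pos"]-barpos(a)-.004*z)*1e3).round(1))
print(s["time"])
im=get_image("scene");cv2.imwrite("pics/s2.png",cv2.resize(im["frame"][90:270,150:430],None,fx=2.8,fy=2.8))
im=get_image("top");np.savez("top2.npz",**im);
E
```

```text
0.12 rad -6.0 tan -3.9 y 0.3 0.0115 [-0.  -0.  -0.8]
0.25 rad 4.9 tan -4.1 y -0.3 0.0109 [-0.6  0.2 -0.6]
0.38 rad 12.4 tan -3.8 y -1.2 0.0108 [-1.4  0.5 -0.8]
0.5 rad 16.0 tan -3.4 y -1.9 0.0114 [-1.3  0.4  0.3]
0.62 rad 12.0 tan -3.0 y -1.2 0.011 [-0.7  0.1  1.1]
0.75 rad 9.2 tan -4.1 y -1.5 0.0117 [-0.3 -0.1  1.5]
0.88 rad 8.2 tan -3.8 y -2.3 0.0112 [-0.1 -0.1  1.6]
1.0 rad 7.6 tan -4.1 y -1.4 0.011 [-0.  -0.2  1.4]
1.12 rad 5.2 tan -2.9 y -0.8 0.0109 [-0.  -0.2  0.6]
1.25 rad 2.8 tan -1.8 y -2.4 0.0112 [-0.1 -0.1 -0. ]
1.38 rad 1.0 tan -2.1 y -2.3 0.011 [-0.1 -0.1 -0.5]
1.5 rad 0.4 tan -1.4 y -2.3 0.0112 [ 0.1 -0.1  0. ]
19.4417
```

View pics/s2.png

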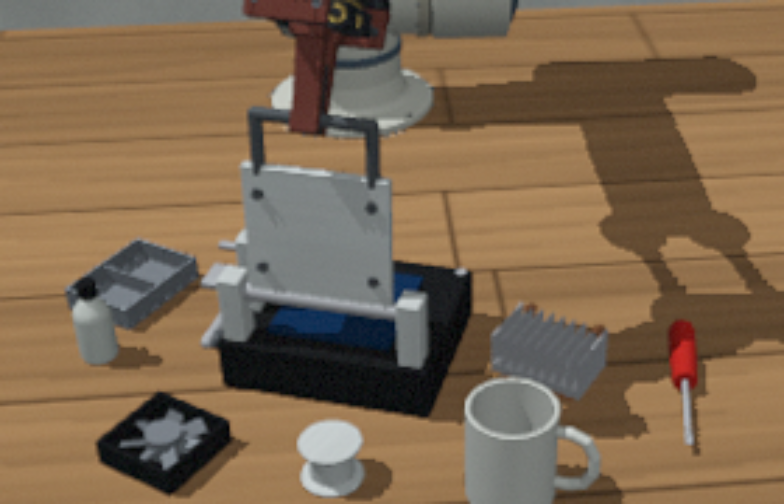

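The lid is near upright and gripped, nothing else disturbed. Next I continue to about 1.79 and measure the plate's angle from a plane fit on scene-camera depth.

```bash
cat >> h.py <<'E'
def lidangle(get_image,a):
    r=[]
    for _ in range(3):
        im=get_image("scene");P=cloud(im)
        u=-np.cos(a)*ex+np.sin(a)*ez; n=np.sin(a)*ex+np.cos(a)*ez
        c=W(.0695,0,.105)
        quad=np.array([c+s*u+t*ey+.005*n for s,t in((.025,-.05),(.025,.05),(.11,.05),(.11,-.05))])
        m=np.zeros(P.shape[:2],np.uint8);cv2.fillConvexPoly(m,proj(im,quad).round().astype(np.int32),1)
        D=(P[(m>0)&(im["depth"]>0)]-c)@np.c_[ex,ey,ez]
        D=D[abs(D@np.array([np.sin(a),0,np.cos(a)])-.005)<.015]
        for _ in range(3):
            k=np.linalg.lstsq(np.c_[D[:,1:],np.ones(len(D))],D[:,0],rcond=None)[0]
            e=D[:,0]-np.c_[D[:,1:],np.ones(len(D))]@k; D=D[abs(e)<2.5*e.std()]
        r.append((np.pi/2+np.arctan(k[1]),len(D),k[0],k[2]))
    return np.array(r).round(4),im
E
python3 - <<'E'
from bench import *; from h import *
q,z=ori(30)
print(lidangle(get_image,1.5)[0])
for a in (1.6,1.7,1.79):
    move_l(barpos(a)+.004*z,.04)
    hold(.3); s=state();F=s["ft_force"]; rad=-np.cos(a)*ex+np.sin(a)*ez; tan=np.sin(a)*ex+np.cos(a)*ez
    print(a,"rad %.1f tan %.1f y %.1f"%(F@rad,F@tan,F@ey),round(s["finger_gap"],4),((s["ee_pos"]-barpos(a)-.004*z)*1e3).round(1))
r,im=lidangle(get_image,1.79);print(r,state()["time"])
cv2.imwrite("pics/s3.png",cv2.resize(im["frame"][90:270,150:430],None,fx=2.8,fy=2.8))
im=get_image("top");cv2.imwrite("pics/t3.png",im["frame"])
E
```

```text
[[ 1.4973e+00  1.2910e+03  6.0000e-04  6.5000e-03]
 [ 1.4940e+00  1.2760e+03 -2.7000e-03  6.7000e-03]
 [ 1.4971e+00  1.2830e+03  7.0000e-04  6.4000e-03]]
1.6 rad -1.2 tan -2.4 y -3.0 0.0109 [-0.1  0.  -0.2]
1.7 rad -0.2 tan -1.7 y -3.4 0.0114 [-0.   0.   0.1]
1.79 rad 0.2 tan -0.3 y -2.9 0.0111 [-0.1  0.1 -0. ]
[[ 1.7831e+00  1.0240e+03  1.0000e-04  6.8000e-03]
 [ 1.7846e+00  1.0280e+03 -1.0000e-04  6.7000e-03]
 [ 1.7832e+00  1.0160e+03 -1.9000e-03  6.7000e-03]] 22.425
```

View pics/s3.png

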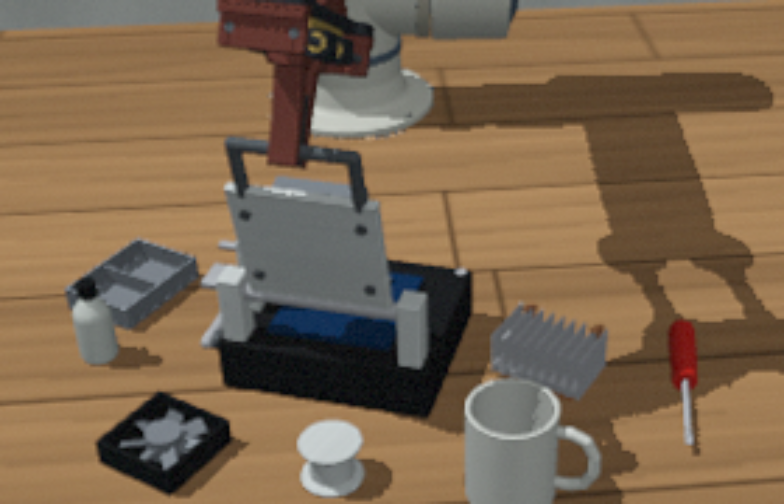

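```bash
python3 - <<'E'
from bench import *; from h import *
q,z=ori(30)
move_l(barpos(1.797)+.004*z,.01); hold(.8)
s=state();print(lidangle(get_image,1.79)[0][:,0],s["ft_force"].round(1),abs(s["dq"]).max(),s["finger_gap"])
im=get_image("top");P=cloud(im);u,v=proj(im,W(-.03,-.135,.046))[0].round().astype(int)
print("pad z",np.median(P[v-2:v+3,u-2:u+3,2]),state()["time"])
job_done()
E
```

```text
[1.791  1.7937 1.7913] [-2.4 -1.7  1.1] 0.001586537646088002 0.011086259028804049
pad z 0.6080988909172798 23.7417
the job is handed in; nothing more can be done
```

The job is handed in at about 23.7 s of the 58 s allowed. The lever is pressed and latched. The lid is held still at its balance point with the bail gripped.

- **Lever:** I pressed it with the closed fingers to about 46 mm. After letting go, depth put the pad at 47–48 mm and the picture showed the bolt drawn clear.
- **Lid:** I gripped the bail with the tool tilted 30° and swung it up in short straight steps along the arc. The wrist force stayed below about 20 N during the swing.
- **Balance:** The plane fit to the plate gave 1.791–1.794 rad against the 1.79 rad target. The push along the swing was about 0.3 N at 1.79 rad, just before a final 1 mm nudge. The finger gap was 11 mm on the bar and the joints were at rest.
- **Other items:** The tray, flux bottle, fan, spool, mug, heat sink and screwdriver looked undisturbed in the last scene picture.

**Check that failed:** the last reading of the lever pad's height gave 0.61 m, which cannot be the pad; most likely the arm was blocking the overhead camera. That the lever is still down at the end rests on the earlier reading and on the lid having swung free.

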